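Re-hang the cover of a vial heater and hold its hinge in line for the pin

TASK

The vial heater's cover has been washed and stands in the wire drying rack; I want to put it back on its hinge. The heater is still on, so first turn its selector knob to off, the end mark printed as a small ring. Then lift the cover (the larger plate, with a hinge knuckle along its bottom edge) out of the rack, bring it upright, knuckle down, between the two hinge knuckles at the back of the heater and let it down gently into the saddle until the pin holes of all three are in line, and finish while still holding it there, upright, so that I can slip the pin through; leave the pin, the plain plate and the bottles alone.

Things in the scene. Friction and masses are not known exactly. Their poses are not given: they have to be found in the camera images.
- selector (a joint): the heater's selector knob, rad: 0 = off (ring mark); 0.5, 1.0, 1.5 = heating steps (one, two, three dots). Grows clockwise seen from above, so off is anticlockwise. A detent holds it at each value (up to about 0.1 N m to get over; it pulls home from within about 0.1 rad); stops lie 0.06 rad beyond both ends
- knob_grip (a point): point on the knob's vertical axis, 26 mm above the heater's top, 10 mm below the knob's top. The knob is an upright black bar 36 mm long, 12 mm thick, free all round: pinch it from above across its thickness. x axis = along the bar to its white pointer line (turns with the knob), z up. At off the pointer stands 0.75 rad anticlockwise of the heater's x axis
- hinge_seat (a point): axis of the heater's hinge, at its back, 86 mm above the bench, half-way between its two fixed knuckles (16 mm barrels, 9 mm holes, inner ends 44 mm apart, bevelled 2.5 mm); y axis = along the pin, x = to the heater's back, z up. Between them a V saddle (45 degree flanks, reaching 10 mm either side of the axis) in which a 16 mm knuckle lies exactly on the axis
- cover_center (a point): centre of the cover's aluminium plate: 130 mm wide (y axis), 10 mm thick (x), 90 mm high (z, up), so its top edge is 45 mm above this point, 116 mm above the bench at the start. It stands upright in the front or back slot of the rack, between wire loops 58 mm high. Take it from above by the top edge, across its thickness. Both faces are alike: hang it either way round. 0.17 to 0.34 kg
- cover_knuckle (a point): centre of the cover's own knuckle, on the axis of its hole, 57 mm below cover_center: a steel barrel 16 mm in diameter, 40 mm long (along y) with a 9 mm hole, under the middle of the plate's bottom edge (12 mm of neck between)
- rack: fixed wire drying rack, 135 x 124 mm, three slots across its x axis at -45, 0 and +45 mm; origin on the bench under its middle, z up; wire loops 58 mm high on both sides, open in the middle
- plain_plate_center (a point): centre of a plain aluminium plate without knuckle, 112 x 10 x 56 mm, standing in the other outer slot of the rack (its top 82 mm above the bench); not to be disturbed
- pin: the hinge pin, steel, 5 mm thick, 100 mm long with a 22 mm bent end, lying on the bench in front; not to be disturbed
- reagent_bottle_1: clear reagent bottle with white cap, 44 mm wide, 109 mm high, standing left of the heater; origin under its middle; not to be disturbed
- reagent_bottle_2: clear reagent bottle with white cap, 46 mm wide, 109 mm high, standing left of the heater, farther back; origin under its middle; not to be disturbed
- heater: the vial heater itself: white box 180 x 172 mm, 80 mm high, fixed; origin on the bench under its middle, x axis from its front (robot side, with the knob) to its back (hinge), z up

How it is judged:
On the way, in this order (a step that is already met when the one before it is completed fails the run):
1. the selector is turned to off (value of joint selector below 0.12 rad), for 0.2 s.
2. the cover is lifted clear of the rack (height (world z) of cover_knuckle above 0.07 m and contact force between the fingers and cover above 1 N), for 0.2 s.
3. the cover's knuckle is between the heater's knuckles with the holes in line (x of cover_knuckle in the frame of hinge_seat between -0.0025 and 0.0025 m and z of cover_knuckle in the frame of hinge_seat between -0.0025 and 0.0025 m and distance between cover_knuckle and hinge_seat below 0.006 m and angle between the y axis of cover_knuckle and the y axis of hinge_seat, either way round below 0.07 rad), for 0.2 s.
At the end, for the whole second after the job is handed in: Selector at off (within 0.12 rad); the gripper still holds the cover (over 2 N), upright within 0.12 rad, its knuckle between the heater's two: hole axes in line within 2.5 mm in height and front to back, and within 0.07 rad (all of step 3 and angle between cover_center's own z axis and vertical below 0.12 rad and height (world z) of cover_center above 0.12 m and contact force between the fingers and cover above 2 N and value of joint selector below 0.12 rad); the arm keeps its last pose, push and grip.
It fails at once if the cover was forced against the heater with more than 60 N (contact force between cover and heater above 60 N).
It fails at once if the hinge pin was moved by more than 30 mm (distance of pin from where it was at the start of the episode above 0.03 m).
It fails at once if the plain plate was moved by more than 25 mm (distance of plain_plate_center from where it was at the start of the episode above 0.025 m).
It fails at once if a reagent bottle was moved by more than 30 mm (distance of any of reagent_bottle_1, reagent_bottle_2 from where it was at the start of the episode above 0.03 m).
It also fails if it takes over 51 s, if anything falls off the work surface, if the arm or the gripper's body presses on something with over 40 N, if the wrist force passes 120 N, or if a joint passes its speed limit or range.

ROBOT

A 7-joint arm with a two-finger parallel gripper is mounted at the origin on a cart in front of the work surface, level with it; the furniture and walls round the work are solid. World frame = base frame: x ahead of the robot, y to its left, z up, the work surface at z = 0. Lengths are in m, angles in rad, forces in N, time in s.
With the tool pointing down it reaches from about 0.425 to 0.925 m from the base axis. Payload 6.8 kg.
Tool frame: the origin (TCP) lies between the finger pads; the fingertips stand r.tcp_to_tips ahead of it and the grasp point (between the pads) lies 3 mm ahead of it (r.tcp_to_tips is the distance from the TCP to the fingertips, in m); z points along the fingers, y is the line along which they close (so a half turn about z gives the same grasp; the last joint's range is limited). The gripper opens to 85 mm and grips with 20 to 120 N. Pads are 22 mm wide; open, the fingers measure 114 mm over their backs; the gripper's body (76 mm by 85 mm) begins 54 mm behind the grasp point. The pads swing forward as they close: fully open they stand 13 mm farther back than shut.
Start: joints at [-1.281, 0.477, 0.022, 1.555, -0.011, 1.109, -0.083], TCP at [0.261, 0.622, 0.253] pointing down, gripper open.
Joint ranges: [-2.96, 2.96], [-0.34, 2.1], [-1.41, 1.46], [0.24, 2.44], [-1.37, 4.51], [0.17, 1.92], [-2.96, 2.96]. Speed limits (rad/s): [2.39, 2.39, 3.14, 3.14, 3.14, 3.14, 3.14].

INTERFACE

Orientations are given as a rotation vector (axis times angle).
In Python, from bench import r gives the robot as it stands. The module is installed in compiled form; this text tells all that it offers.
- The arm moves only by the tool step_arm, never from a script. Its argument "moves" is a list of rows, each an object of numbers: "rx", "ry", "rz": the turn, a rotation vector about the tool's x, y, z in degrees; "dx", "dy", "dz": the shift along the tool's x, y, z in mm; "gripper": the opening, from -1 (shut) to 1 (fully open). In form: [{"rx": .., "ry": .., "rz": .., "dx": .., "dy": .., "dz": .., "gripper": ..}, ...]. A call has 1 to 20 rows; each row shifts and turns the commanded pose from where the row before left it, along the tool's axes as they then stand; what a row does not reach is not made up. A row lasts 1/8 s, in which the tool goes at most 62.5 mm and 10.7 degrees, less where a joint would pass 70% of its speed; a pose out of reach is approached as far as the arm can. A call is refused whole if a number of a shift passes 62.5 or a number of a turn 10.7, either way. A call with a gripper value outside its range is refused whole. The fingers move at their own pace and stop on an object; "grip_force" is the grip in N (left out, the last holds). Time passes only in rows, so rows that do not move let the fingers close. It gives the time, the measured TCP pose, the force, the opening and the grip force at its end, in the units of the state.
- r.get_obs(): the state, without advancing time (a new reading comes with each control period).
- r.grab_frame(name): name is "scene" or "top" or "wrist"; returns the picture (480x640x3 uint8, blue, green, red); there is no depth.
- r.camera_info(name): a dict with "mtx" (3x3 intrinsics, pixels), "rvec" (rotation vector, rad) and "tvec" (3), from world to camera coordinates, as OpenCV has them. Camera axes: x right, y down, z forward; pixel columns grow to the right and rows downward; lengths in m; the calibration is good to about 2 mm. The wrist camera is an equidistant fisheye: a pixel r from the principal point sees the ray r / f radians off the axis. A picture is of the moment at which its call begins: read the wrist's pose just before it. camera_info takes no time and is no camera call; for the wrist camera it gives the pose at the moment of the call.
- r.hand_in(): hands the job in; it is judged then, once.
The state is a dict: "clock": time; "joints": joint angles; "qvel": joint speeds; "tau": joint torques, N m; "tcp_pos": TCP position; "orientation": TCP orientation; "contact_force": force on the tool from outside, world axes, zero at the start; "moment": the same for the moment, N m; "grip_width": finger opening in m; "gripper_force": force on a finger pad.
Only numpy, scipy, OpenCV 4.12 (cv2) and the standard library are available. Lean on these libraries where they do the work, as an engineer would, in place of code of your own. Each camera call takes 0.05 s, during which the arm holds its last target. There are 200 camera calls.

## Working session

There is one attempt and no reset: what is moved stays moved. The work goes in short steps, Python scripts to look and compute and a tool call to move; the robot and the scene stay as the last step left them, time stands still between calls to the robot, and variables do not carry over. Pictures are saved under pics/ and viewed, at most 10 in all, crops included, and the job is handed in when it is done.

Besides the shell and the picture viewer there is one more tool, called after "Request:" in YAML: its name, and indented under it one key for each argument. step_arm: Moves the arm, as the interface text tells. Its arguments: {"type":"object","properties":{"moves":{"type":"array","items":{"type":"object","properties":{"rx":{"type":"number"},"ry":{"type":"number"},"rz":{"type":"number"},"dx":{"type":"number"},"dy":{"type":"number"},"dz":{"type":"number"},"gripper":{"type":"number"}}}},"grip_force":{"type":"number"}},"required":["moves"]}

```bash
mkdir -p pics
cat > h.py <<'E'
import numpy as np, cv2
from bench import r
from scipy.spatial.transform import Rotation as R
def save(n,f): 
    im=r.grab_frame(n); cv2.imwrite(f,im); return im
def proj(n,P,info=None):
    c=info or r.camera_info(n); K=np.array(c["mtx"]); 
    p=R.from_rotvec(np.ravel(c["rvec"])).apply(np.atleast_2d(P))+np.ravel(c["tvec"])
    if n=="wrist":
        th=np.arctan2(np.hypot(p[:,0],p[:,1]),p[:,2]); ph=np.arctan2(p[:,1],p[:,0])
        return np.c_[K[0,0]*th*np.cos(ph)+K[0,2],K[1,1]*th*np.sin(ph)+K[1,2]]
    q=p@K.T; return q[:,:2]/q[:,2:]
def ray(n,uv,info=None):
    c=info or r.camera_info(n); K=np.array(c["mtx"]); M=R.from_rotvec(np.ravel(c["rvec"]))
    uv=np.atleast_2d(uv).astype(float); x=(uv[:,0]-K[0,2])/K[0,0]; y=(uv[:,1]-K[1,2])/K[1,1]
    if n=="wrist":
        th=np.hypot(x,y); s=np.sinc(th/np.pi); d=np.c_[x*s,y*s,np.cos(th)]
    else: d=np.c_[x,y,np.ones(len(x))]
    d/=np.linalg.norm(d,axis=1)[:,None]
    return M.inv().apply(-np.ravel(c["tvec"])), M.inv().apply(d)
def onz(n,uv,z,info=None):
    o,d=ray(n,uv,info); return o+d*((z-o[2])/d[:,2])[:,None]
def tri(views): # [(cam,uv,info)]
    A=np.zeros((3,3));b=np.zeros(3)
    for n,uv,i in views:
        o,d=ray(n,uv,i); M=np.eye(3)-np.outer(d[0],d[0]); A+=M;b+=M@o
    return np.linalg.solve(A,b)
E
python3 - <<'E'
from h import *
o=r.get_obs(); print({k:np.round(v,3).tolist() for k,v in o.items()}, r.tcp_to_tips)
for n in("scene","top","wrist"):
    save(n,f"pics/{n}0.png"); c=r.camera_info(n); print(n,np.round(c["mtx"],1).tolist(),np.round(ray(n,[[320,240]])[0],3),np.round(ray(n,[[320,240]])[1],3))
E
```

```text
{'clock': 0.0, 'joints': [-1.281, 0.478, 0.022, 1.556, -0.012, 1.109, -0.083], 'qvel': [-0.001, -0.002, 0.001, 0.001, -0.001, -0.002, 0.0], 'tau': [-0.001, -59.645, 1.608, -28.119, 0.013, 0.01, 0.0], 'tcp_pos': [0.261, 0.622, 0.252], 'orientation': [-0.621, -3.079, 0.003], 'contact_force': [0.844, -0.302, 0.162], 'moment': [0.013, 0.053, 0.023], 'gripper_force': 0.0, 'grip_width': 0.085} 0.022
scene [[464.4, 0.0, 319.0], [0.0, 464.4, 243.6], [0.0, 0.0, 1.0]] [ 0.011 -0.417  0.86 ] [[ 0.486  0.395 -0.78 ]]
top [[444.3, 0.0, 325.4], [0.0, 444.3, 241.9], [0.0, 0.0, 1.0]] [ 0.374 -0.016  1.197] [[ 0.105  0.011 -0.994]]
wrist [[371.6, 0.0, 325.2], [0.0, 371.6, 233.5], [0.0, 0.0, 1.0]] [0.189 0.652 0.374] [[ 0.29  -0.139 -0.947]]
```

View pics/scene0.png

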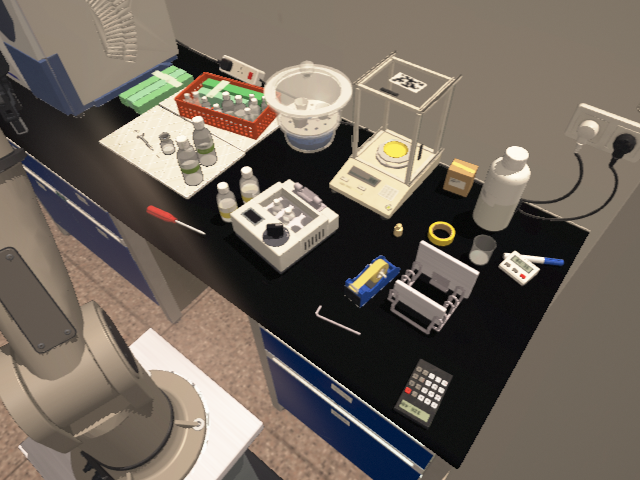

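View pics/top0.png

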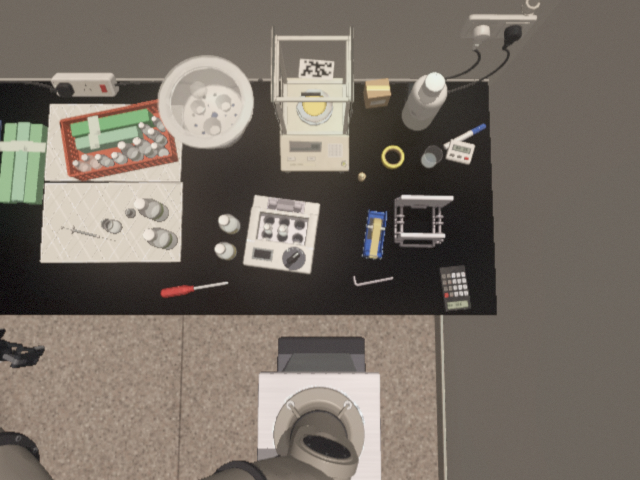

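Run:
```python
from h import *
t=cv2.imread("pics/top0.png")[185:280,235:465]; s=cv2.imread("pics/scene0.png")[172:332,225:485]
t=cv2.resize(t,None,fx=3,fy=3,interpolation=cv2.INTER_CUBIC); s=cv2.resize(s,None,fx=1.9,fy=1.9,interpolation=cv2.INTER_CUBIC)
im=np.zeros((t.shape[0]+s.shape[0],t.shape[1],3),np.uint8); im[:t.shape[0]]=t; im[t.shape[0]:,:s.shape[1]]=s
cv2.imwrite("pics/c1.png",im); print(t.shape,s.shape)
print(np.round(onz("top",[[283,235],[293,258],[285,205]],0.09),3)); print(np.round(onz("top",[[423,200]],0.116),3))
```

```text
(285, 690, 3) (304, 494, 3)
[[0.503 0.089 0.09 ]
 [0.446 0.063 0.09 ]
 [0.58  0.084 0.09 ]]
[[ 0.587 -0.259  0.116]]
```

View pics/c1.png

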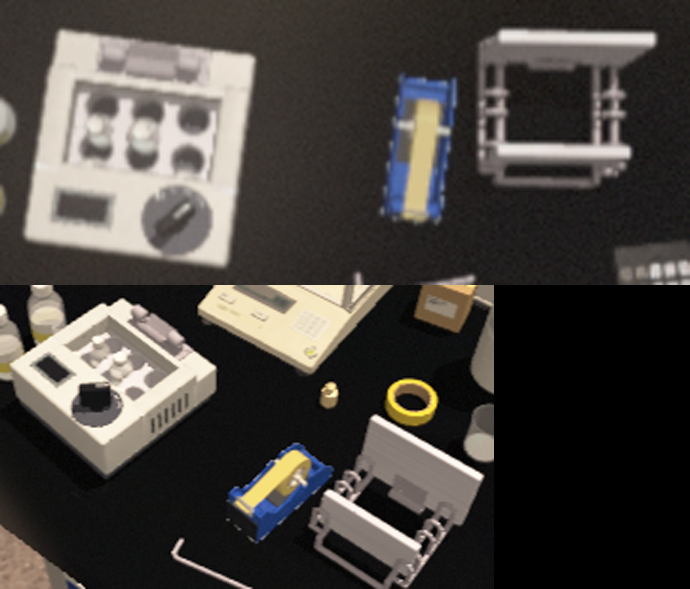

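```bash
cat >> h.py <<'E'
def tool(): 
    o=r.get_obs(); return np.array(o["tcp_pos"]),R.from_rotvec(o["orientation"])
def plan(target,ay,n=None,step=45.):
    """target TCP pos, ay: world yaw of tool y axis (mod pi). prints shift in tool axes mm, then turn about tool z deg + levelling"""
    p,q=tool(); M=q.as_matrix(); d=M.T@(np.array(target)-p)*1000
    y=np.array([np.cos(ay),np.sin(ay),0]); z=np.array([0,0,-1.])
    best=min(((q.inv()*R.from_matrix(np.c_[np.cross(s*y,z),s*y,z])).as_rotvec(degrees=True) for s in(1,-1)),key=np.linalg.norm)
    print("shift",np.round(d,1),"turn",np.round(best,2),"tcp",np.round(p,4),"tooly yaw",np.round(np.arctan2(M[1,1],M[0,1]),3),"z",np.round(M[:,2],3))
E
python3 - <<'E'
from h import *
f=lambda a:np.array(a)/3+[235,185]
P=onz("top",f([[60,30],[255,55],[232,265],[25,242]]),0.08); print(np.round(P,3),P.mean(0))
e=P[1]-P[0];e2=P[2]-P[3];print([np.arctan2(-v[0],v[1])+0 for v in(-e,-e2)],[np.arctan2(v[1],v[0]) for v in(P[0]-P[3],P[1]-P[2])],np.linalg.norm(e),np.linalg.norm(P[0]-P[3]))
print(onz("top",f([[177,220]]),0.08), onz("top",f([[155,240],[192,200]]),0.116))
print(onz("top",f([[497,34],[655,38]]),0.116))
plan([0.44,0.06,0.25],-0.88+np.pi/2)
print(r.get_obs()["joints"])
E
```

```text
[[ 0.607  0.162  0.08 ]
 [ 0.586 -0.004  0.08 ]
 [ 0.408  0.015  0.08 ]
 [ 0.427  0.189  0.08 ]] [0.50705476 0.09055837 0.08      ]
[np.float64(-0.12942445590427287), np.float64(-0.11081294494113422)] [np.float64(-0.14583673661947408), np.float64(-0.10682032829490715)] 0.16741568595427236 0.18234778779617455
[[0.44548149 0.06149353 0.08      ]] [[0.42692943 0.07673289 0.116     ]
 [0.45944709 0.04691573 0.116     ]]
[[ 0.59655492 -0.20363393  0.116     ]
 [ 0.59319115 -0.33379691  0.116     ]]
shift [-382.4 -448.8    3.2] turn [-8.000e-02  2.000e-02  2.763e+01] tcp [0.2613 0.6219 0.2526] tooly yaw 1.173 z [-0.    -0.001 -1.   ]
[-1.281099    0.47760722  0.02233301  1.55618259 -0.01151605  1.10931622
 -0.08310023]
```

Request:
step_arm:
  moves:
    - {"dx":-32,"dy":-37.5,"gripper":1}
    - {"dx":-32,"dy":-37.5}
    - {"dx":-32,"dy":-37.5}
    - {"dx":-32,"dy":-37.5}
    - {"dx":-32,"dy":-37.5}
    - {"dx":-32,"dy":-37.5}
    - {"dx":-32,"dy":-37.5}
    - {"dx":-32,"dy":-37.5}
    - {"dx":-32,"dy":-37.5}
    - {"dx":-32,"dy":-37.5}
    - {"dx":-32,"dy":-37.5}
    - {"dx":-30,"dy":-36}
    - {"rz":9.2}
    - {"rz":9.2}
    - {"rz":9.2}
    - {}

```text
invalid input at $.moves[0]: expected keys rx, ry, rz, dx, dy, dz, gripper
```

Run:
```python
from h import *
import pickle
i=r.camera_info("wrist"); save("wrist","pics/w1.png"); pickle.dump(i,open("w1.pkl","wb"))
plan([0.4455,0.0615,0.25],-0.87+np.pi/2); print(ray("wrist",[[325,233]]),np.round(r.get_obs()["joints"],2))
```

```text
shift [-386.9 -445.4    3.2] turn [-6.000e-02  2.000e-02  2.706e+01] tcp [0.2614 0.622  0.2527] tooly yaw 1.173 z [-0.    -0.001 -1.   ]
(array([0.18949469, 0.65228337, 0.37418659]), array([[ 0.27839645, -0.11938579, -0.95301755]])) [-1.28  0.48  0.02  1.56 -0.01  1.11 -0.08]
```

View pics/w1.png

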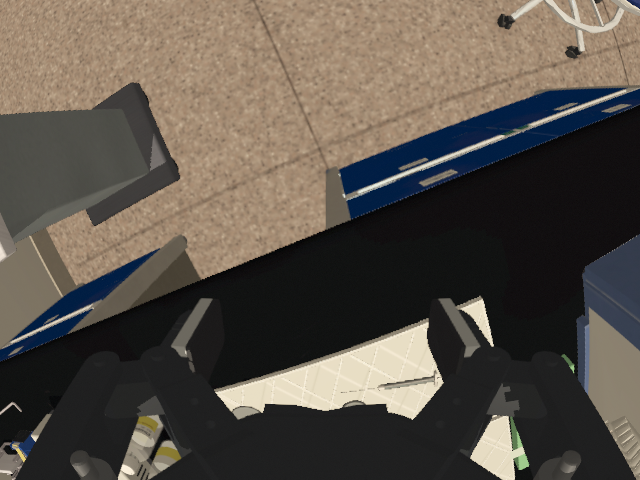

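Request:
step_arm:
  moves:
    - {"rx":0,"ry":0,"rz":0,"dx":-32,"dy":-37.5,"dz":0,"gripper":1}
    - {"rx":0,"ry":0,"rz":0,"dx":-32,"dy":-37.5,"dz":0,"gripper":1}
    - {"rx":0,"ry":0,"rz":0,"dx":-32,"dy":-37.5,"dz":0,"gripper":1}
    - {"rx":0,"ry":0,"rz":0,"dx":-32,"dy":-37.5,"dz":0,"gripper":1}
    - {"rx":0,"ry":0,"rz":0,"dx":-32,"dy":-37.5,"dz":0,"gripper":1}
    - {"rx":0,"ry":0,"rz":0,"dx":-32,"dy":-37.5,"dz":0,"gripper":1}
    - {"rx":0,"ry":0,"rz":0,"dx":-32,"dy":-37.5,"dz":0,"gripper":1}
    - {"rx":0,"ry":0,"rz":0,"dx":-32,"dy":-37.5,"dz":0,"gripper":1}
    - {"rx":0,"ry":0,"rz":0,"dx":-32,"dy":-37.5,"dz":0,"gripper":1}
    - {"rx":0,"ry":0,"rz":0,"dx":-32,"dy":-37.5,"dz":0,"gripper":1}
    - {"rx":0,"ry":0,"rz":0,"dx":-32,"dy":-37.5,"dz":0,"gripper":1}
    - {"rx":0,"ry":0,"rz":0,"dx":-32,"dy":-37.5,"dz":0,"gripper":1}
    - {"rx":0,"ry":0,"rz":9.2,"dx":0,"dy":0,"dz":0,"gripper":1}
    - {"rx":0,"ry":0,"rz":9.2,"dx":0,"dy":0,"dz":0,"gripper":1}
    - {"rx":0,"ry":0,"rz":9.2,"dx":0,"dy":0,"dz":0,"gripper":1}
    - {"rx":0,"ry":0,"rz":0,"dx":0,"dy":0,"dz":0,"gripper":1}

```text
clock: 2.2
tcp_pos: [0.441, 0.0587, 0.2533]
orientation: [-1.335, -2.844, 0.0]
contact_force: [1.7, 0.6, 0.2]
grip_width: 0.0853
gripper_force: 0.0
```

Run:
```python
from h import *
import pickle
i=r.camera_info("wrist"); save("wrist","pics/w2.png"); pickle.dump(i,open("w2.pkl","wb"))
plan([0.4455,0.0615,0.25],-0.87+np.pi/2); print(np.round(r.get_obs()["joints"],2))
```

```text
shift [-0.7  5.2  3.3] turn [-0.   -0.01 -0.35] tcp [0.4411 0.0587 0.2533] tooly yaw 0.695 z [-0.  0. -1.]
[-0.63  0.08  0.39  2.1  -0.04  0.96  0.47]
```

View pics/w2.png

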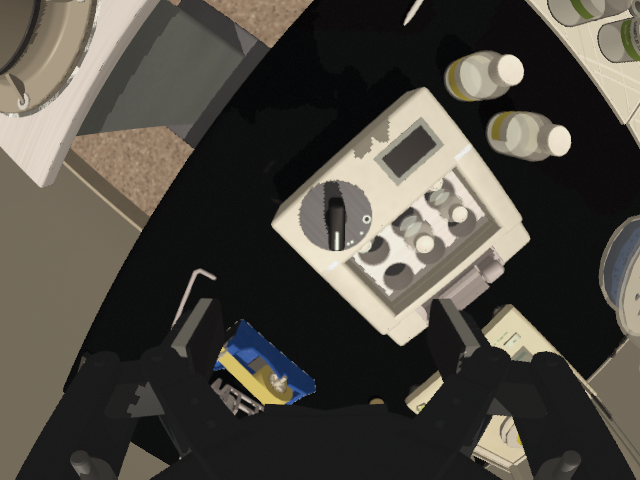

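Run:
```python
import cv2,numpy as np
w=cv2.imread("pics/w2.png")
a=cv2.resize(w[175:255,290:380],None,fx=4,fy=4,interpolation=cv2.INTER_CUBIC)
b=cv2.resize(w[225:345,370:535],None,fx=4,fy=4,interpolation=cv2.INTER_CUBIC)[:, :]
b=b[:, :]
im=np.zeros((480,360+440,3),np.uint8); im[:320,:360]=a; im[:,360:]=b[:480,160:600]
cv2.imwrite("pics/c2.png",im)
```

```text
(no output)
```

View pics/c2.png

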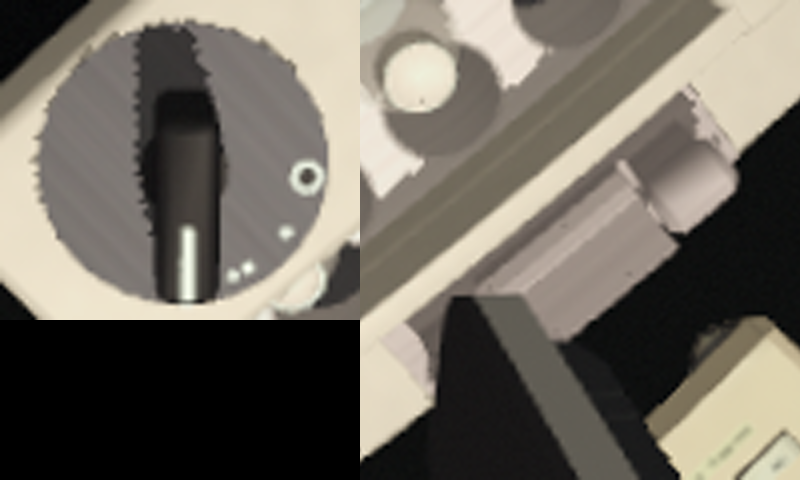

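Run:
```python
from h import *
import pickle
i=pickle.load(open("w2.pkl","rb"))
print(onz("wrist",[[335.5,215.75]],0.08,i))
f=lambda a:np.array(a)/4+[290,175]
e=onz("wrist",f([[189,228],[187,300]]),0.116,i);print(e,np.arctan2(*(e[1]-e[0])[1::-1]))
print(tri([("wrist",[335.5,215.75],i),("top",np.array([177,220])/3+[235,185],None)]))
plan([*onz("wrist",[[335.5,215.75]],0.08,i)[0][:2],0.109],-0.87+np.pi/2)
```

```text
[[0.44795503 0.06319429 0.08      ]]
[[0.44991147 0.06137111 0.116     ]
 [0.45866936 0.05044046 0.116     ]] -0.8953101234568716
[0.4469093  0.06226873 0.07844862]
shift [ -1.    8.2 144.3] turn [-0.   -0.01 -0.35] tcp [0.4411 0.0587 0.2533] tooly yaw 0.695 z [-0.  0. -1.]
```

Request:
step_arm:
  moves:
    - {"rx":0,"ry":0,"rz":0,"dx":-1,"dy":7,"dz":24,"gripper":-0.2}
    - {"rx":0,"ry":0,"rz":0,"dx":0,"dy":0,"dz":30,"gripper":-0.2}
    - {"rx":0,"ry":0,"rz":0,"dx":0,"dy":0,"dz":30,"gripper":-0.2}
    - {"rx":0,"ry":0,"rz":0,"dx":0,"dy":0,"dz":20,"gripper":-0.2}
    - {"rx":0,"ry":0,"rz":0,"dx":0,"dy":0,"dz":20,"gripper":-0.2}
    - {"rx":0,"ry":0,"rz":0,"dx":0,"dy":0,"dz":20,"gripper":-0.2}
    - {"rx":0,"ry":0,"rz":0,"dx":0,"dy":0,"dz":0,"gripper":-0.2}

```text
clock: 3.12
tcp_pos: [0.4463, 0.0621, 0.1083]
orientation: [-1.333, -2.842, 0.003]
contact_force: [-0.1, 0.2, 0.2]
grip_width: 0.0342
gripper_force: 0.0
```

Request:
step_arm:
  moves:
    - {"rx":0,"ry":0,"rz":0,"dx":0,"dy":0,"dz":0,"gripper":-1}
    - {"rx":0,"ry":0,"rz":0,"dx":0,"dy":0,"dz":0,"gripper":-1}
    - {"rx":0,"ry":0,"rz":0,"dx":0,"dy":0,"dz":0,"gripper":-1}
    - {"rx":0,"ry":0,"rz":0,"dx":0,"dy":0,"dz":0,"gripper":-1}
  grip_force: 40

```text
clock: 3.62
tcp_pos: [0.4482, 0.0629, 0.1101]
orientation: [1.336, 2.842, 0.003]
contact_force: [1.7, 2.7, 5.8]
grip_width: 0.0113
gripper_force: 43.6
```

Request:
step_arm:
  moves:
    - {"rx":0,"ry":0,"rz":-8,"dx":0,"dy":0,"dz":0,"gripper":-1}
    - {"rx":0,"ry":0,"rz":-8,"dx":0,"dy":0,"dz":0,"gripper":-1}
    - {"rx":0,"ry":0,"rz":-8,"dx":0,"dy":0,"dz":0,"gripper":-1}
    - {"rx":0,"ry":0,"rz":-8,"dx":0,"dy":0,"dz":0,"gripper":-1}
    - {"rx":0,"ry":0,"rz":-8,"dx":0,"dy":0,"dz":0,"gripper":-1}
    - {"rx":0,"ry":0,"rz":-8,"dx":0,"dy":0,"dz":0,"gripper":-1}
    - {"rx":0,"ry":0,"rz":-8,"dx":0,"dy":0,"dz":0,"gripper":-1}
    - {"rx":0,"ry":0,"rz":-8,"dx":0,"dy":0,"dz":0,"gripper":-1}
    - {"rx":0,"ry":0,"rz":-8,"dx":0,"dy":0,"dz":0,"gripper":-1}
    - {"rx":0,"ry":0,"rz":-8,"dx":0,"dy":0,"dz":0,"gripper":-1}
    - {"rx":0,"ry":0,"rz":-6,"dx":0,"dy":0,"dz":0,"gripper":-1}
    - {"rx":0,"ry":0,"rz":0,"dx":0,"dy":0,"dz":0,"gripper":-1}
    - {"rx":0,"ry":0,"rz":0,"dx":0,"dy":0,"dz":0,"gripper":-1}

```text
clock: 5.25
tcp_pos: [0.4484, 0.0633, 0.1101]
orientation: [-0.957, 2.989, 0.001]
contact_force: [1.8, 3.8, 6.2]
grip_width: 0.0113
gripper_force: 43.7
```

Run:
```python
from h import *
o=r.get_obs(); print(np.round(o["joints"],2),np.round(o["moment"],2),np.round(o["contact_force"],1),o["grip_width"])
plan([0.4477,0.0627,0.11],-0.87+1.5+np.pi/2)
```

```text
[-0.26  0.33 -0.03  2.2   0.01  0.62  1.9 ] [ 0.78 -0.37  0.04] [1.8 3.8 6.2] 0.01130569506160025
shift [ 0.9 -0.   0.1] turn [-0.03  0.17 -0.58] tcp [0.4484 0.0633 0.1101] tooly yaw 2.191 z [ 0.003  0.001 -1.   ]
```

Request:
step_arm:
  moves:
    - {"rx":0,"ry":0,"rz":0,"dx":0,"dy":0,"dz":0,"gripper":-0.3}
    - {"rx":0,"ry":0,"rz":0,"dx":0,"dy":0,"dz":0,"gripper":-0.3}
    - {"rx":0,"ry":0,"rz":0,"dx":0,"dy":0,"dz":-20,"gripper":-0.3}
    - {"rx":0,"ry":0,"rz":0,"dx":0,"dy":0,"dz":-30,"gripper":-0.3}
    - {"rx":0,"ry":0,"rz":10,"dx":0,"dy":0,"dz":-30,"gripper":0}
    - {"rx":0,"ry":0,"rz":10,"dx":0,"dy":0,"dz":-30,"gripper":0}
    - {"rx":0,"ry":0,"rz":10,"dx":0,"dy":0,"dz":-30,"gripper":0}
    - {"rx":0,"ry":0,"rz":10,"dx":0,"dy":0,"dz":0,"gripper":0}
    - {"rx":0,"ry":0,"rz":10,"dx":0,"dy":0,"dz":0,"gripper":0}
    - {"rx":0,"ry":0,"rz":10,"dx":0,"dy":0,"dz":0,"gripper":0}
    - {"rx":0,"ry":0,"rz":10,"dx":0,"dy":0,"dz":0,"gripper":0}
    - {"rx":0,"ry":0,"rz":10,"dx":0,"dy":0,"dz":0,"gripper":0}
    - {"rx":0,"ry":0,"rz":10,"dx":0,"dy":0,"dz":0,"gripper":0}
    - {"rx":0,"ry":0,"rz":10,"dx":0,"dy":0,"dz":0,"gripper":0}
    - {"rx":0,"ry":0,"rz":10,"dx":0,"dy":0,"dz":0,"gripper":0}
    - {"rx":0,"ry":0,"rz":10,"dx":0,"dy":0,"dz":0,"gripper":0}
    - {"rx":0,"ry":0,"rz":10,"dx":0,"dy":0,"dz":0,"gripper":0}
    - {"rx":0,"ry":0,"rz":3,"dx":0,"dy":0,"dz":0,"gripper":0}

```text
clock: 7.5
tcp_pos: [0.4465, 0.0619, 0.2487]
orientation: [-2.364, -2.068, 0.003]
contact_force: [0.1, -0.8, 0.8]
grip_width: 0.0427
gripper_force: 0.0
```

Request:
step_arm:
  moves:
    - {"rx":0,"ry":0,"rz":0,"dx":0,"dy":47,"dz":0,"gripper":0}
    - {"rx":0,"ry":0,"rz":0,"dx":0,"dy":47,"dz":0,"gripper":0}
    - {"rx":0,"ry":0,"rz":0,"dx":5,"dy":47,"dz":0,"gripper":0}
    - {"rx":0,"ry":0,"rz":0,"dx":0,"dy":0,"dz":0,"gripper":0}

```text
clock: 8.0
tcp_pos: [0.5895, 0.0485, 0.2481]
orientation: [2.361, 2.071, -0.002]
contact_force: [-0.8, 0.2, -0.5]
grip_width: 0.0426
gripper_force: 0.0
```

Run:
```python
from h import *
import pickle
i=r.camera_info("wrist"); save("wrist","pics/w3.png"); pickle.dump(i,open("w3.pkl","wb"))
plan([0.59,0.0,0.25],-0.13); print(np.round(r.get_obs()["joints"],2))
```

```text
shift [-47.9   8.6  -1.9] turn [-0.12  0.08 -0.03] tcp [0.5877 0.0486 0.248 ] tooly yaw -0.131 z [-0.002 -0.001 -1.   ]
[-0.37  0.35  0.23  1.78 -0.09  1.03 -0.24]
```

View pics/w3.png

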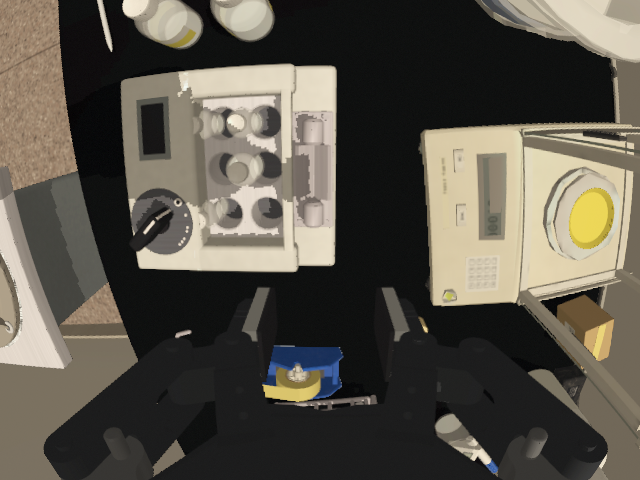

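Request:
step_arm:
  moves:
    - {"rx":0,"ry":0,"rz":0,"dx":-30,"dy":0,"dz":0,"gripper":0}
    - {"rx":0,"ry":0,"rz":0,"dx":-30,"dy":0,"dz":0,"gripper":0}
    - {"rx":0,"ry":0,"rz":0,"dx":0,"dy":0,"dz":0,"gripper":0}
    - {"rx":0,"ry":0,"rz":0,"dx":0,"dy":0,"dz":0,"gripper":0}

```text
clock: 8.55
tcp_pos: [0.5791, -0.0095, 0.2492]
orientation: [-2.359, -2.073, 0.0]
contact_force: [0.3, 0.4, -0.7]
grip_width: 0.0428
gripper_force: 0.0
```

Run:
```python
from h import *
import pickle
i=r.camera_info("wrist"); save("wrist","pics/w4.png"); pickle.dump(i,open("w4.pkl","wb"))
plan([0.59,-0.30,0.25],-0.03)
```

```text
shift [-287.3   47.6   -1. ] turn [-0.03 -0.04 -5.6 ] tcp [ 0.5794 -0.009   0.2492] tooly yaw -0.128 z [-0.001  0.001 -1.   ]
```

Request:
step_arm:
  moves:
    - {"rx":0,"ry":0,"rz":0,"dx":-48,"dy":8,"dz":0,"gripper":0}
    - {"rx":0,"ry":0,"rz":0,"dx":-48,"dy":8,"dz":0,"gripper":0}
    - {"rx":0,"ry":0,"rz":0,"dx":-48,"dy":8,"dz":0,"gripper":0}
    - {"rx":0,"ry":0,"rz":0,"dx":-48,"dy":8,"dz":0,"gripper":0}
    - {"rx":0,"ry":0,"rz":0,"dx":-48,"dy":8,"dz":0,"gripper":0}
    - {"rx":0,"ry":0,"rz":0,"dx":-48,"dy":8,"dz":0,"gripper":0}
    - {"rx":0,"ry":0,"rz":-5.6,"dx":0,"dy":0,"dz":0,"gripper":0}
    - {"rx":0,"ry":0,"rz":0,"dx":0,"dy":0,"dz":0,"gripper":0}
    - {"rx":0,"ry":0,"rz":0,"dx":0,"dy":0,"dz":0,"gripper":0}

```text
clock: 9.72
tcp_pos: [0.591, -0.3003, 0.2491]
orientation: [-2.255, -2.187, -0.001]
contact_force: [-0.6, 0.2, 0.1]
grip_width: 0.0424
gripper_force: 0.0
```

Run:
```python
from h import *
import pickle
i=r.camera_info("wrist"); save("wrist","pics/w5.png"); pickle.dump(i,open("w5.pkl","wb"))
plan([0.59,-0.35,0.25],-0.03)
print(proj("wrist",[[.595,-.204,.116],[.593,-.334,.116]],i))
```

```text
shift [-49.6   0.5  -0.8] turn [ 0.   -0.04 -0.03] tcp [ 0.591  -0.3004  0.2492] tooly yaw -0.03 z [ 0.     0.001 -1.   ]
[[326.86880698  91.75649876]
 [329.52823993 272.11947721]]
```

Request:
step_arm:
  moves:
    - {"rx":0,"ry":0,"rz":0,"dx":-25,"dy":0,"dz":0,"gripper":0.5}
    - {"rx":0,"ry":0,"rz":0,"dx":-25,"dy":0,"dz":0,"gripper":0.5}
    - {"rx":0,"ry":0,"rz":0,"dx":0,"dy":0,"dz":0,"gripper":0.5}
    - {"rx":0,"ry":0,"rz":0,"dx":0,"dy":0,"dz":0,"gripper":0.5}

```text
clock: 10.28
tcp_pos: [0.5891, -0.3515, 0.2491]
orientation: [-2.256, -2.186, -0.001]
contact_force: [0.1, 0.5, 0.1]
grip_width: 0.0641
gripper_force: 0.0
```

Run:
```python
from h import *
import pickle
i=r.camera_info("wrist"); save("wrist","pics/w6.png"); pickle.dump(i,open("w6.pkl","wb"))
plan([0.595,-0.27,0.25],-0.03)
print(proj("wrist",[[.595,-.204,.116],[.593,-.334,.116]],i))
i3=pickle.load(open("w3.pkl","rb"));i4=pickle.load(open("w4.pkl","rb"))
u4=proj("wrist",onz("wrist",[[313,131],[313,212]],0.094,i3),i4); print(u4)
# composite: hinge zoom w3,w4 (90x120 px at x3 => 270x360?), rack w5,w6
w=[cv2.imread(f"pics/w{k}.png") for k in(3,4,5,6)]
g=lambda im,x,y,ww,hh,s:cv2.resize(im[y:y+hh,x:x+ww],None,fx=s,fy=s,interpolation=cv2.INTER_CUBIC)
y4=max(0,int(u4[0,1]-26)); x4=int(u4[0,0]-48); print(x4,y4)
im=np.zeros((600,800,3),np.uint8)
a=g(w[0],265,105,80,130,3);b=g(w[1],x4,y4,80,130,3)
im[:a.shape[0],:240]=a; im[:b.shape[0],240:480]=b
cv2.imwrite("pics/c3a.png",im[:390,:480])
cv2.imwrite("pics/c3.png",im)
```

```text
shift [81.3  3.2 -0.8] turn [ 0.   -0.05 -0.03] tcp [ 0.5893 -0.3511  0.2491] tooly yaw -0.031 z [ 0.     0.001 -1.   ]
[[327.2628007   19.20470844]
 [330.31331932 204.89514968]]
[[317.09870734  53.11014978]
 [316.48092116 135.0692387 ]]
269 27
```

Run:
```python
import cv2,numpy as np
w=[cv2.imread(f"pics/w{k}.png") for k in(5,6)]
im=cv2.imread("pics/c3.png")
b=cv2.resize(w[0][60:300,240:400],None,fx=2,fy=2,interpolation=cv2.INTER_CUBIC); im[:480,480:]=b
c=np.rot90(w[1][5:235,265:370]); c=cv2.resize(np.ascontiguousarray(c),None,fx=2,fy=2,interpolation=cv2.INTER_CUBIC); im[390:600,:460]=c
cv2.imwrite("pics/c4.png",im)
```

```text
(no output)
```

View pics/c4.png

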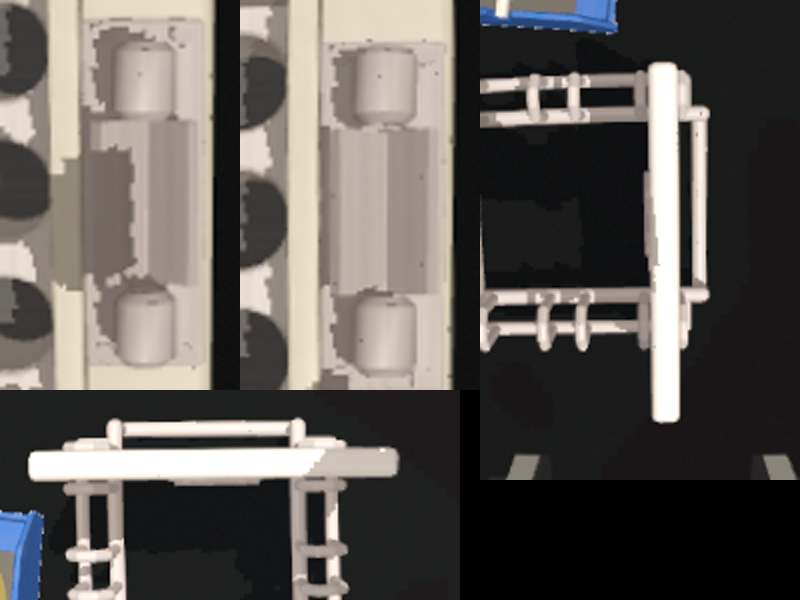

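Run:
```python
from h import *
import pickle
I={k:pickle.load(open(f"w{k}.pkl","rb")) for k in(3,4,5,6)}
f3=lambda x,y:[265+x/3-.33,105+y/3-.33]; f4=lambda x,y:[269+(x-240)/3-.33,27+y/3-.33]
p3=[f3(*p) for p in((145,42),(145,117),(145.5,290),(145.5,365))]; p4=[f4(*p) for p in((386,48),(386,124),(386,292),(386,373))]
for a,b in zip(p3,p4): print(np.round(tri([("wrist",a,I[3]),("wrist",b,I[4])]),4))
for p,i in((p3,3),(p4,4)):
    q=onz("wrist",p,0.088,I[i]); v=q[0]-q[3]; print("hinge",np.round(q.mean(0),4),np.round(q[1:3].mean(0),4),"xyaw",np.arctan2(-v[0],v[1]),np.linalg.norm(q[1]-q[2]),np.linalg.norm(v))
p5=[[240+(663-480)/2,92],[240+(667-480)/2,271]]; p6=[[330.3,19.5],[333,204]]
for a,b in zip(p5,p6): print(np.round(tri([("wrist",a,I[5]),("wrist",b,I[6])]),4))
for p,i in((p5,5),(p6,6)):
    q=onz("wrist",p,0.116,I[i]); v=q[0]-q[1]; print("cover",np.round(q.mean(0),4),"xyaw",np.arctan2(-v[0],v[1]),np.linalg.norm(v))
# heater back edge direction from knob detent
plan([0.594,-0.269,0.134],-0.02)
```

```text
[0.5905 0.1265 0.0889]
[0.5878 0.1075 0.0846]
[0.5823 0.0646 0.0935]
[0.5795 0.0445 0.092 ]
hinge [0.5847 0.0853 0.088 ] [0.5848 0.0856 0.088 ] xyaw -0.13684218323243957 0.044733266183824436 0.08396767426226598
hinge [0.5852 0.0856 0.088 ] [0.5852 0.0857 0.088 ] xyaw -0.13100858907134796 0.04285986350223352 0.08332945395966404
[ 0.5976 -0.2042  0.1158]
[ 0.5955 -0.3337  0.1147]
cover [ 0.597  -0.2687  0.116 ] xyaw -0.01639605787017382 0.12894585093143485
cover [ 0.596  -0.2688  0.116 ] xyaw -0.016464108336103605 0.1291547468866644
shift [ 82.1   2.2 115.2] turn [ 0.   -0.05 -0.61] tcp [ 0.5893 -0.3511  0.2491] tooly yaw -0.031 z [ 0.     0.001 -1.   ]
```

Request:
step_arm:
  moves:
    - {"rx":0,"ry":0,"rz":0,"dx":41,"dy":2.5,"dz":20,"gripper":0.5}
    - {"rx":0,"ry":0,"rz":0,"dx":41.4,"dy":2.2,"dz":20,"gripper":0.5}
    - {"rx":0,"ry":0,"rz":-0.85,"dx":0,"dy":0,"dz":30,"gripper":0.3}
    - {"rx":0,"ry":0,"rz":0,"dx":0,"dy":0,"dz":30,"gripper":0.3}
    - {"rx":0,"ry":0,"rz":0,"dx":0,"dy":0,"dz":26,"gripper":0.3}
    - {"rx":0,"ry":0,"rz":0,"dx":0,"dy":0,"dz":20,"gripper":0.3}
    - {"rx":0,"ry":0,"rz":0,"dx":0,"dy":0,"dz":0,"gripper":0.3}
    - {"rx":0,"ry":0,"rz":0,"dx":0,"dy":0,"dz":0,"gripper":0.3}

```text
clock: 11.32
tcp_pos: [0.5969, -0.27, 0.1042]
orientation: [2.239, 2.202, 0.001]
contact_force: [-0.0, 0.2, 0.6]
grip_width: 0.0551
gripper_force: 0.0
```

Run:
```python
from h import *
plan([0.5965,-0.2687,0.103],-0.0165)
print(np.round(r.get_obs()["contact_force"],1))
```

```text
shift [ 1.3 -0.4  1.2] turn [0.08 0.02 0.01] tcp [ 0.5969 -0.27    0.1042] tooly yaw -0.016 z [ 0.001 -0.    -1.   ]
[-0.   0.2  0.6]
```

Request:
step_arm:
  moves:
    - {"rx":0,"ry":0,"rz":0,"dx":1.3,"dy":0,"dz":1,"gripper":-0.4}
    - {"rx":0,"ry":0,"rz":0,"dx":0,"dy":0,"dz":0,"gripper":-0.6}
    - {"rx":0,"ry":0,"rz":0,"dx":0,"dy":0,"dz":0,"gripper":-1}
    - {"rx":0,"ry":0,"rz":0,"dx":0,"dy":0,"dz":0,"gripper":-1}
    - {"rx":0,"ry":0,"rz":0,"dx":0,"dy":0,"dz":0,"gripper":-1}
    - {"rx":0,"ry":0,"rz":0,"dx":0,"dy":0,"dz":0,"gripper":-1}
  grip_force: 60

```text
clock: 12.08
tcp_pos: [0.5965, -0.2686, 0.1029]
orientation: [2.239, 2.203, 0.001]
contact_force: [-1.2, 2.1, 5.4]
grip_width: 0.0096
gripper_force: 59.4
```

Run:
```python
from h import *
plan([0.5965,-0.2687,0.103],-0.0165)
o=r.get_obs();print(np.round(o["contact_force"],1),np.round(o["moment"],2),np.round(o["joints"],2))
```

```text
shift [-0.1  0.  -0.1] turn [0.04 0.   0.  ] tcp [ 0.5965 -0.2686  0.1029] tooly yaw -0.016 z [ 0.001 -0.    -1.   ]
[-1.2  2.1  5.4] [0.23 0.32 0.03] [ 0.14  0.62  0.26  1.74 -0.21  0.81  0.48]
```

Request:
step_arm:
  moves:
    - {"rx":0,"ry":0,"rz":0,"dx":0,"dy":0,"dz":-5,"gripper":-1}
    - {"rx":0,"ry":0,"rz":0,"dx":0,"dy":0,"dz":-10,"gripper":-1}
    - {"rx":0,"ry":0,"rz":0,"dx":0,"dy":0,"dz":-15,"gripper":-1}
    - {"rx":0,"ry":0,"rz":0,"dx":0,"dy":0,"dz":-20,"gripper":-1}
    - {"rx":0,"ry":0,"rz":0,"dx":0,"dy":0,"dz":-20,"gripper":-1}
    - {"rx":0,"ry":0,"rz":0,"dx":0,"dy":0,"dz":-20,"gripper":-1}
    - {"rx":0,"ry":0,"rz":0,"dx":0,"dy":0,"dz":-20,"gripper":-1}
    - {"rx":0,"ry":0,"rz":0,"dx":0,"dy":0,"dz":-20,"gripper":-1}
    - {"rx":0,"ry":0,"rz":0,"dx":0,"dy":0,"dz":-20,"gripper":-1}
    - {"rx":0,"ry":0,"rz":0,"dx":0,"dy":0,"dz":-10,"gripper":-1}
    - {"rx":0,"ry":0,"rz":0,"dx":0,"dy":0,"dz":0,"gripper":-1}

```text
clock: 13.45
tcp_pos: [0.5965, -0.2687, 0.2631]
orientation: [2.239, 2.202, 0.001]
contact_force: [0.1, 1.5, -1.7]
grip_width: 0.0093
gripper_force: 58.7
```

Run:
```python
from h import *
plan([0.585,0.0855,0.263],-0.134)
o=r.get_obs();print(np.round(o["contact_force"],1),np.round(o["moment"],2),np.round(o["joints"],2))
```

```text
shift [354.  -17.3  -0. ] turn [0.08 0.02 6.73] tcp [ 0.5965 -0.2687  0.2631] tooly yaw -0.017 z [ 0.001 -0.    -1.   ]
[ 0.1  1.5 -1.7] [ 0.   -0.06  0.02] [ 0.1   0.44  0.31  1.62 -0.15  1.1   0.44]
```

Request:
step_arm:
  moves:
    - {"rx":0,"ry":0,"rz":3.35,"dx":0,"dy":0,"dz":0,"gripper":-1}
    - {"rx":0,"ry":0,"rz":3.35,"dx":0,"dy":0,"dz":0,"gripper":-1}
    - {"rx":0,"ry":0,"rz":0,"dx":15,"dy":-3,"dz":0,"gripper":-1}
    - {"rx":0,"ry":0,"rz":0,"dx":25,"dy":-5,"dz":0,"gripper":-1}
    - {"rx":0,"ry":0,"rz":0,"dx":35,"dy":-6,"dz":0,"gripper":-1}
    - {"rx":0,"ry":0,"rz":0,"dx":35,"dy":-6,"dz":0,"gripper":-1}
    - {"rx":0,"ry":0,"rz":0,"dx":35,"dy":-6,"dz":0,"gripper":-1}
    - {"rx":0,"ry":0,"rz":0,"dx":35,"dy":-6,"dz":0,"gripper":-1}
    - {"rx":0,"ry":0,"rz":0,"dx":35,"dy":-6,"dz":0,"gripper":-1}
    - {"rx":0,"ry":0,"rz":0,"dx":35,"dy":-6,"dz":0,"gripper":-1}
    - {"rx":0,"ry":0,"rz":0,"dx":35,"dy":-6,"dz":0,"gripper":-1}
    - {"rx":0,"ry":0,"rz":0,"dx":35,"dy":-5,"dz":0,"gripper":-1}
    - {"rx":0,"ry":0,"rz":0,"dx":20,"dy":-3,"dz":0,"gripper":-1}
    - {"rx":0,"ry":0,"rz":0,"dx":9,"dy":0,"dz":0,"gripper":-1}
    - {"rx":0,"ry":0,"rz":0,"dx":0,"dy":0,"dz":0,"gripper":-1}
    - {"rx":0,"ry":0,"rz":0,"dx":0,"dy":0,"dz":0,"gripper":-1}

```text
clock: 15.45
tcp_pos: [0.5853, 0.0833, 0.2623]
orientation: [2.366, 2.065, -0.001]
contact_force: [-0.4, -0.0, -2.6]
grip_width: 0.0093
gripper_force: 58.7
```

Run:
```python
from h import *
import pickle
plan([0.585,0.0855,0.20],-0.134)
o=r.get_obs();print(np.round(o["contact_force"],1),np.round(o["moment"],2),np.round(o["joints"],2))
i=r.camera_info("wrist"); save("wrist","pics/w7.png"); pickle.dump(i,open("w7.pkl","wb"))
save("scene","pics/s7.png")
p,q=tool(); 
# expected cover pts: top edge ends & bottom edge & knuckle ; expected hinge
ax=R.from_euler("z",-0.134)
top=p[2]+0.013
c=np.array([p[0],p[1],top-0.045])
L=[[0,.065,.045],[0,-.065,.045],[0,.065,-.045],[0,.02,-.057],[0,-.02,-.057]]
P=c+ax.apply(L); print(np.round(proj("wrist",P),1).tolist()); print(np.round(proj("scene",P),1).tolist())
H=np.array([.585,.0855,.086])+ax.apply([[0,.042,0],[0,.022,0],[0,0,0],[0,-.022,0],[0,-.042,0]])
print(np.round(proj("wrist",H),1).tolist()); print(np.round(proj("scene",H),1).tolist()); print(np.round(proj("top",H),1).tolist())
```

```text
shift [ 2.2 -0.6 62.3] turn [ 0.01  0.05 -0.09] tcp [0.5853 0.0833 0.2623] tooly yaw -0.136 z [ 0.    -0.001 -1.   ]
[-0.4 -0.  -2.6] [ 0.04 -0.04  0.03] [-0.43  0.33  0.23  1.77 -0.08  1.05 -0.3 ]
[[325.7, 162.0], [326.2, 460.9], [325.4, 142.4], [325.5, 218.0], [325.7, 280.1]]
[[282.8, 113.2], [327.1, 141.8], [286.0, 147.2], [300.0, 160.9], [312.5, 169.7]]
[[324.6, 160.6], [324.7, 185.0], [324.8, 211.2], [324.8, 236.5], [324.9, 258.6]]
[[294.8, 184.3], [300.5, 188.5], [306.9, 193.3], [313.5, 198.1], [319.5, 202.6]]
[[268.3, 201.1], [276.1, 202.1], [284.7, 203.2], [293.3, 204.4], [301.1, 205.4]]
```

Run:
```python
import cv2,numpy as np
w=cv2.imread("pics/w7.png");s=cv2.imread("pics/s7.png")
im=np.zeros((600,800,3),np.uint8)
im[:600,:360]=cv2.resize(w[110:310,265:385],None,fx=3,fy=3,interpolation=cv2.INTER_CUBIC)
im[:600,365:790]=cv2.resize(s[98:218,265:350],None,fx=5,fy=5,interpolation=cv2.INTER_CUBIC)
cv2.imwrite("pics/c5.png",im)
```

```text
(no output)
```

View pics/c5.png

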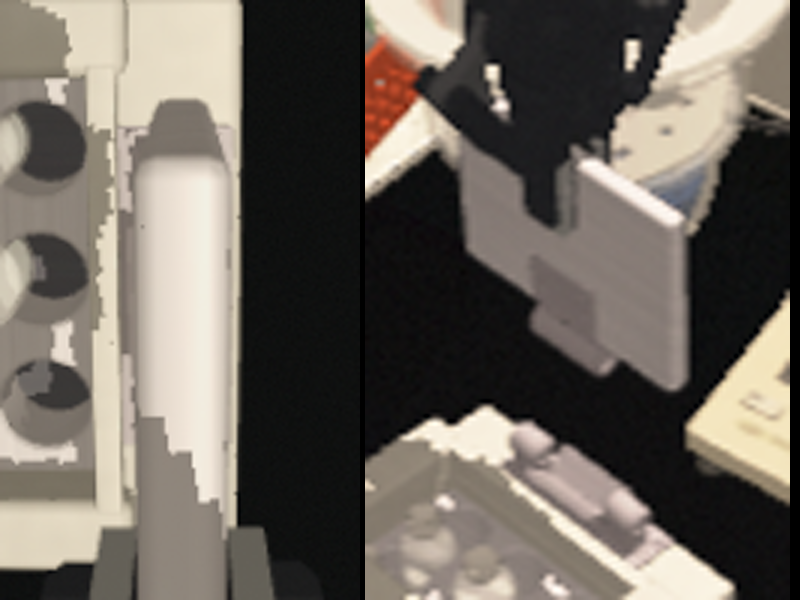

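Request:
step_arm:
  moves:
    - {"rx":0,"ry":0,"rz":0,"dx":2.2,"dy":-0.5,"dz":15,"gripper":-1}
    - {"rx":0,"ry":0,"rz":0,"dx":0,"dy":0,"dz":20,"gripper":-1}
    - {"rx":0,"ry":0,"rz":0,"dx":0,"dy":0,"dz":20,"gripper":-1}
    - {"rx":0,"ry":0,"rz":0,"dx":0,"dy":0,"dz":10,"gripper":-1}
    - {"rx":0,"ry":0,"rz":0,"dx":0,"dy":0,"dz":0,"gripper":-1}
    - {"rx":0,"ry":0,"rz":0,"dx":0,"dy":0,"dz":0,"gripper":-1}
    - {"rx":0,"ry":0,"rz":0,"dx":0,"dy":0,"dz":0,"gripper":-1}

```text
clock: 16.42
tcp_pos: [0.5855, 0.0874, 0.1981]
orientation: [2.364, 2.068, 0.002]
contact_force: [0.1, -0.4, -2.4]
grip_width: 0.0092
gripper_force: 58.6
```

Run:
```python
from h import *
plan([0.585,0.0855,0.175],-0.134)
o=r.get_obs();print(np.round(o["contact_force"],1),np.round(o["moment"],2))
```

```text
shift [-2.  -0.2 23.1] turn [ 0.08 -0.03  0.03] tcp [0.5855 0.0874 0.1981] tooly yaw -0.133 z [ 0.001  0.    -1.   ]
[ 0.1 -0.4 -2.4] [-0.01  0.01  0.01]
```

Request:
step_arm:
  moves:
    - {"rx":0,"ry":0,"rz":0,"dx":-2,"dy":0,"dz":2,"gripper":-1}
    - {"rx":0,"ry":0,"rz":0,"dx":0,"dy":0,"dz":0,"gripper":-1}
    - {"rx":0,"ry":0,"rz":0,"dx":0,"dy":0,"dz":0,"gripper":-1}
    - {"rx":0,"ry":0,"rz":0,"dx":0,"dy":0,"dz":0,"gripper":-1}

```text
clock: 16.92
tcp_pos: [0.5847, 0.0854, 0.1953]
orientation: [-2.365, -2.068, -0.0]
contact_force: [-0.0, -0.0, -3.0]
grip_width: 0.0094
gripper_force: 58.6
```

Run:
```python
from h import *
plan([0.585,0.0855,0.175],-0.134)
r.grab_frame("top")
plan([0.585,0.0855,0.175],-0.134)
```

```text
shift [ 0.2  0.3 20.3] turn [ 0.   -0.    0.04] tcp [0.5847 0.0854 0.1953] tooly yaw -0.133 z [ 0.  0. -1.]
shift [ 0.2  0.3 20.3] turn [-0.   -0.    0.04] tcp [0.5847 0.0854 0.1953] tooly yaw -0.133 z [-0.  0. -1.]
```

Aligned; now slowly lower, checking the force.

Request:
step_arm:
  moves:
    - {"rx":0,"ry":0,"rz":0,"dx":0,"dy":0,"dz":3,"gripper":-1}
    - {"rx":0,"ry":0,"rz":0,"dx":0,"dy":0,"dz":2,"gripper":-1}
    - {"rx":0,"ry":0,"rz":0,"dx":0,"dy":0,"dz":2,"gripper":-1}
    - {"rx":0,"ry":0,"rz":0,"dx":0,"dy":0,"dz":2,"gripper":-1}
    - {"rx":0,"ry":0,"rz":0,"dx":0,"dy":0,"dz":0,"gripper":-1}

```text
clock: 17.6
tcp_pos: [0.5846, 0.0853, 0.1861]
orientation: [-2.364, -2.068, 0.0]
contact_force: [-0.7, -0.5, -0.7]
grip_width: 0.0089
gripper_force: 58.6
```

Request:
step_arm:
  moves:
    - {"rx":0,"ry":0,"rz":0,"dx":0,"dy":0,"dz":2,"gripper":-1}
    - {"rx":0,"ry":0,"rz":0,"dx":0,"dy":0,"dz":0,"gripper":-1}

```text
clock: 17.85
tcp_pos: [0.5846, 0.0853, 0.1841]
orientation: [-2.364, -2.068, 0.0]
contact_force: [-0.2, -0.3, -2.1]
grip_width: 0.009
gripper_force: 58.6
```

Request:
step_arm:
  moves:
    - {"rx":0,"ry":0,"rz":0,"dx":0,"dy":0,"dz":2,"gripper":-1}
    - {"rx":0,"ry":0,"rz":0,"dx":0,"dy":0,"dz":0,"gripper":-1}

```text
clock: 18.1
tcp_pos: [0.5846, 0.0853, 0.1821]
orientation: [-2.364, -2.068, 0.0]
contact_force: [-1.1, -1.2, -1.5]
grip_width: 0.0093
gripper_force: 58.6
```

Noise level only; continue.

Request:
step_arm:
  moves:
    - {"rx":0,"ry":0,"rz":0,"dx":0,"dy":0,"dz":2,"gripper":-1}
    - {"rx":0,"ry":0,"rz":0,"dx":0,"dy":0,"dz":1,"gripper":-1}
    - {"rx":0,"ry":0,"rz":0,"dx":0,"dy":0,"dz":0,"gripper":-1}

```text
clock: 18.48
tcp_pos: [0.5846, 0.0853, 0.1792]
orientation: [-2.364, -2.068, 0.0]
contact_force: [0.6, -0.2, -2.6]
grip_width: 0.0094
gripper_force: 58.6
```

Request:
step_arm:
  moves:
    - {"rx":0,"ry":0,"rz":0,"dx":0,"dy":0,"dz":1,"gripper":-1}
    - {"rx":0,"ry":0,"rz":0,"dx":0,"dy":0,"dz":1,"gripper":-1}
    - {"rx":0,"ry":0,"rz":0,"dx":0,"dy":0,"dz":0,"gripper":-1}

```text
clock: 18.85
tcp_pos: [0.5846, 0.0853, 0.1772]
orientation: [-2.364, -2.068, 0.0]
contact_force: [0.6, -0.2, -2.1]
grip_width: 0.0088
gripper_force: 58.6
```

Request:
step_arm:
  moves:
    - {"rx":0,"ry":0,"rz":0,"dx":0,"dy":0,"dz":1,"gripper":-1}
    - {"rx":0,"ry":0,"rz":0,"dx":0,"dy":0,"dz":0,"gripper":-1}

```text
clock: 19.1
tcp_pos: [0.5846, 0.0853, 0.1762]
orientation: [-2.365, -2.068, 0.0]
contact_force: [-0.9, 1.0, -2.8]
grip_width: 0.0093
gripper_force: 58.6
```

Request:
step_arm:
  moves:
    - {"rx":0,"ry":0,"rz":0,"dx":0,"dy":0,"dz":1,"gripper":-1}
    - {"rx":0,"ry":0,"rz":0,"dx":0,"dy":0,"dz":0,"gripper":-1}

```text
clock: 19.35
tcp_pos: [0.5846, 0.0853, 0.1752]
orientation: [-2.364, -2.068, 0.0]
contact_force: [-0.4, 0.3, -1.6]
grip_width: 0.0093
gripper_force: 58.6
```

Request:
step_arm:
  moves:
    - {"rx":0,"ry":0,"rz":0,"dx":0,"dy":0,"dz":0.7,"gripper":-1}
    - {"rx":0,"ry":0,"rz":0,"dx":0,"dy":0,"dz":0,"gripper":-1}

```text
clock: 19.6
tcp_pos: [0.5848, 0.0853, 0.175]
orientation: [2.365, 2.068, 0.001]
contact_force: [-1.1, 0.2, 1.6]
grip_width: 0.0091
gripper_force: 59.3
```

Request:
step_arm:
  moves:
    - {"rx":0,"ry":0,"rz":0,"dx":0,"dy":0,"dz":0.5,"gripper":-1}
    - {"rx":0,"ry":0,"rz":0,"dx":0,"dy":0,"dz":0,"gripper":-1}
    - {"rx":0,"ry":0,"rz":0,"dx":0,"dy":0,"dz":0,"gripper":-1}

```text
clock: 19.98
tcp_pos: [0.5849, 0.0853, 0.1749]
orientation: [2.365, 2.068, 0.001]
contact_force: [-2.8, -0.2, 6.1]
grip_width: 0.0095
gripper_force: 60.1
```

Run:
```python
from h import *
plan([0.585,0.0855,0.175],-0.134)
o=r.get_obs();print(np.round(o["contact_force"],1),np.round(o["moment"],2))
w=save("wrist","pics/w8.png");s=save("scene","pics/s8.png")
p,q=tool();ax=R.from_euler("z",-0.134);c=np.array([p[0],p[1],p[2]+.013-.045])
P=c+ax.apply([[0,.065,.045],[0,-.065,.045],[0,.065,-.045],[0,-.065,-.045]])
print(np.round(proj("wrist",P[[0,2]]),1).tolist(),np.round(proj("scene",P),1).tolist())
im=np.zeros((600,800,3),np.uint8)
im[:600,:360]=cv2.resize(w[110:310,265:385],None,fx=3,fy=3,interpolation=cv2.INTER_CUBIC)
im[:600,365:790]=cv2.resize(s[118:238,265:350],None,fx=5,fy=5,interpolation=cv2.INTER_CUBIC)
cv2.imwrite("pics/c6.png",im)
```

```text
shift [ 0.2  0.1 -0.1] turn [ 0.03 -0.02  0.03] tcp [0.5849 0.0853 0.1749] tooly yaw -0.133 z [ 0.001  0.    -1.   ]
[-2.8 -0.2  6.1] [-0.13  0.61  0.03]
[[326.2, 161.9], [325.5, 142.5]] [[285.1, 146.1], [326.4, 174.7], [288.0, 175.9], [326.6, 204.2]]
```

View pics/c6.png

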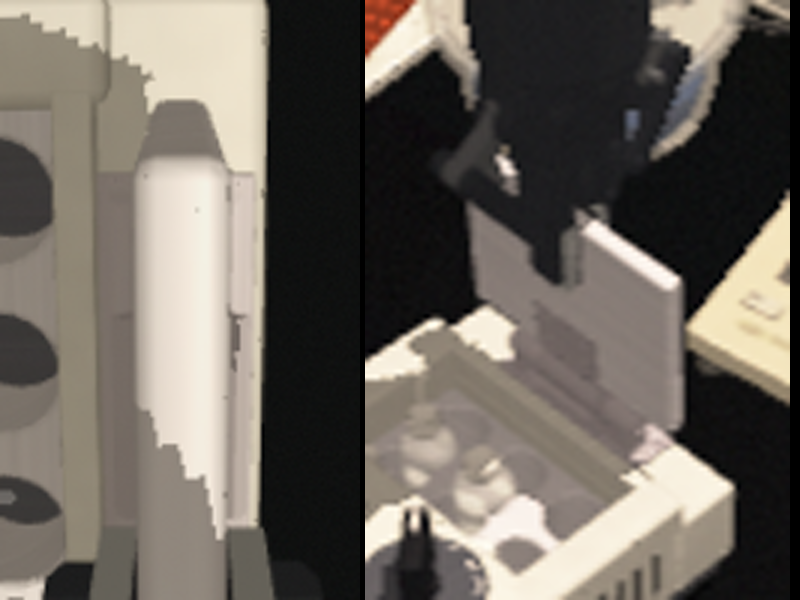

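Request:
step_arm:
  moves:
    - {"rx":0,"ry":0,"rz":0,"dx":0,"dy":-0.4,"dz":0.3,"gripper":-1}
    - {"rx":0,"ry":0,"rz":0,"dx":0,"dy":0,"dz":0,"gripper":-1}
    - {"rx":0,"ry":0,"rz":0,"dx":0,"dy":0,"dz":0,"gripper":-1}
    - {"rx":0,"ry":0,"rz":0,"dx":0,"dy":0,"dz":0,"gripper":-1}

```text
clock: 20.58
tcp_pos: [0.5848, 0.0853, 0.1749]
orientation: [2.364, 2.068, 0.002]
contact_force: [-1.5, -0.9, 7.2]
grip_width: 0.0094
gripper_force: 60.2
```

```bash
python3 -c "
from bench import r
print(r.hand_in())"
```

```text
the job is handed in; nothing more can be done
None
```

The heater's selector knob is at off, and the gripper is holding the cover upright in the hinge saddle with the holes in line by my measurements. The job was handed in at about 21 s; no verdict came back.

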